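# Reset a tripped tube heater through its hidden reset hole

## Robot

A 6-joint arm with a two-finger parallel gripper is mounted at the origin on a cart in front of the work surface, level with it; the furniture and walls round the work are solid. World frame = base frame: x ahead of the robot, y to its left, z up, the work surface at z = 0. Lengths are in mm, angles in rad, forces in N, time in s.
With the tool pointing down it reaches from about 375 to 825 mm from the base axis. Payload 5.5 kg.
Tool frame: the origin (TCP) lies on the centre line of the jaws, within the pads' length; the fingertips stand 8 mm ahead of it and the grasp point (between the pads) lies 11 mm behind it; z points along the fingers, x is the direction in which the jaws open and shut, and the axes are right-handed (so a half turn about z gives the same grasp; the last joint's range is limited). The gripper opens to 85 mm and grips with 20 to 120 N. Pads are 22 mm wide; open, the fingers measure 114 mm over their backs; the gripper's body (76 mm by 85 mm) begins 54 mm behind the grasp point. The pads swing forward as they close: fully open they stand 13 mm farther back than shut.
Start: joints at [-1.35, 0.314, -0.047, 1.21, 0, 1.571], TCP at [131.403, -585.43, 239.299] pointing down, gripper open.
Joint ranges: [-2.67, 2.67], [-0.69, 1.73], [-1.03, 1.25], [-2.08, 2.16], [-1.42, 1.45], [-3.14, 3.14]. Speed limits (rad/s): [2.39, 2.39, 3.01, 3.14, 3.14, 3.14].

## Interface

Orientations are given as a unit quaternion [x, y, z, w].
In Python, from bench import sense, camera, camera_params, env, nets gives the robot as it stands.
- The arm moves only by the tool move_arm, never from a script. Its argument "increments" is a list of rows, each a list of 7 numbers: the finger opening in cm, from 0 to 8.54, then the shift along the world's x, y, z in cm, then the turn, a rotation vector about the world's x, y, z in degrees. A call has exactly 5 rows; each row shifts and turns the commanded pose from where the row before left it; what a row does not reach is not made up. A row lasts 1/10 s, in which the tool goes at most 50 mm and 8.59 degrees, less where a joint would pass 70% of its speed; a pose out of reach is approached as far as the arm can. A call is refused whole if a number of a shift passes 5 or a number of a turn 8.59, either way. A call with a gripper value outside its range is refused whole. The fingers move at their own pace and stop on an object; "squeeze" is the grip in N (left out, the last holds). Time passes only in rows, so rows that do not move let the fingers close, or fill a call up. It gives the time, the measured TCP pose, the force and the opening at its end, in the units of the state.
- sense(): the state, without advancing time (a new reading comes with each control period).
- camera(name): name is "scene" or "top" or "wrist"; returns the picture (400x640x3 uint8, blue, green, red); there is no depth.
- camera_params(name): a dict with "fx", "fy", "cx", "cy" (pixels), "pose" (4x4, takes a point from camera to world coordinates). Camera axes: x right, y down, z forward; pixel columns grow to the right and rows downward; lengths in mm; the calibration is good to about 2 mm. A picture is of the moment at which its call begins: read the wrist's pose just before it. camera_params takes no time and is no camera call; for the wrist camera it gives the pose at the moment of the call.
- env.job_done(): hands the job in, once; it reports no verdict.
Trained networks look in the newest picture that a camera, given by its name, has taken for a name from the list of things; names that differ only in an ending like _2 or _b are one class to them, and where a whole thing is asked for, a point or a joint stands for the part that bears it (a point fixed in the world has none). Each returns a list of dicts, best first, with "score" (0 to 1); they miss things now and then, are a little off and sometimes report something else, mostly with a low value. They report only what shows in the picture. A call takes as long as a camera call.
- nets.look_for(target, camera): "xy" ([column, row] as shares, 0 to 1, of the picture: columns of its width, rows of its height, amid what is visible of it).
- nets.silhouettes(target, camera): "region" (400x640 bool, what is visible of it) and "xy" ([column, row] as shares, 0 to 1, of the picture: columns of its width, rows of its height, amid what is visible of it).
The state is a dict: "clock": time; "joint_positions": joint angles; "joint_velocities": joint speeds; "joint_torque": joint torques, N m; "tcp_pos": TCP position; "tcp_rot": TCP orientation; "ft_force": force on the tool from outside, world axes, zero at the start; "wrist_torque": the same for the moment, N m; "grip_width": opening from 0.0 (shut) to 1.0 (fully open).
Only numpy, scipy, OpenCV 4.12 (cv2) and the standard library are available. Lean on these libraries where they do the work, as an engineer would, in place of code of your own. Each camera call takes 0.05 s, during which the arm holds its last target.

## Task

The tube heater has tripped its over-temperature limiter. Push its pull switch in to switch it off, then take the reset rod, feel along the slot in the heater's hidden back for the reset hole and press the plunger inside until it latches. Take the rod out, lay it flat on the bench and pull the switch fully out again to restart the heater; leave the bottles and the beaker standing where they are.

Things in the scene. Friction and masses are not known exactly. Their poses are not given: they have to be found in the camera images.
- heater: Fixed white tube heater, 85 deep (x) x 190 wide (y) x 180 high. Origin: centre of its underside, on the bench; x points from its front to its back, y to the left as the robot faces it, z up. The grey top cover's lip overhangs the back panel (x +42.5) by 15. The switch stands on the left half of the top; on the right half an aluminium block with vials, y -5 to -87, up to z 217.
- heater_back (a point): Middle of the slot in the hidden back: x +39.5, y 0, z 140 of the heater; +x points out of the back. Slot: level, 90 long (y -45 to +45), 20 high, floored by a flat plate 3 deep; this point lies on the plate. The one reset hole in the plate: 14 diameter, at this height, anywhere from y -25 to +25 (differs, not given). It runs along -x, 10 deep, to the plunger's face.
- switch_head (a point): Centre of the head of the pull switch, a black knob 30 diameter and 16 high on a 10 steel stem, upright on the heater's top at x +22, y +55 of the heater. Pushed in, the head's centre is 200 above the bench and its top 208; pulled out, 12 more. The block stands 45 from its edge.
- pull_switch (a joint): Height of the switch over its pushed-in place, m: 0 = pushed in, off; 0.012 = pulled out, on (its travel ends there). It snaps to either end from half-way (6 mm); about 7 N starts it either way. At the start it is out.
- reset_plunger (a joint): Travel of the plunger in the reset hole, m: 0 = tripped (out, its face 10 mm behind the plate's face), 0.006 = latched in (end of travel, 16 mm behind the plate's face). About 7 N starts it; past half-way (3 mm) it snaps in and stays.
- rod_grip (a point): Middle of the grip of the loose reset rod, on its axis, 6 above the bench as it lies. Rod axis = x of this frame, pointing from grip to tip. Grip: light grey with dark rings, square 12 x 12, from 45 behind this point to 35 ahead of it; from there a steel shaft of 8 diameter runs to the round tip 125 ahead. 80 g, balances about 13 ahead of this point.
- rod_tip (a point): The round tip of the reset rod, on its axis, 125 mm ahead of the middle of the grip; axes as rod_grip.
- wash_mid (a point): Bystander: loose wash bottle with a bent jet, 64 diameter, 208 high, half-way up its body (80 above the bench).
- glass_mid (a point): Bystander: loose square-shouldered glass bottle, 60 x 60 x 150, at its centre.
- beaker_mid (a point): Bystander: loose glass beaker, 52 diameter, 68 high, at its centre.
- bottle_mid (a point): Bystander: loose small bottle with a white cap, 40 diameter, 82 high, at its centre.

How it is judged:
By the outcome, as a careful person would: the job done as asked, in the order asked, and still so for the second after the job is handed in, with the robot touching nothing.
It also fails if it takes over 72 s, if anything falls off the work surface, if the arm or the gripper's body presses on something with over 40 N, if the wrist force passes 120 N, or if a joint passes its speed limit or range.

## Working session

There is one attempt and no reset: what is moved stays moved. The work goes in short steps, Python scripts to look and compute and a tool call to move; the robot and the scene stay as the last step left them, time stands still between calls to the robot, and variables do not carry over. Pictures are saved under pics/ and viewed, and the job is handed in when it is done.

Besides the shell and the picture viewer there is one more tool, called after "Request:" as name(argument=value, ...) on one line, values as JSON. move_arm: Moves the arm, as the interface text tells. Its arguments: {"type":"object","properties":{"increments":{"type":"array"},"squeeze":{"type":"number"}},"required":["increments"]}

```bash
mkdir -p pics; ls; python3 - <<'E'
from bench import sense,camera,camera_params,nets
import cv2
for n in ["scene","top"]:
    cv2.imwrite(f"pics/{n}0.png",camera(n)); p=camera_params(n); print(n,p)
    for t in ["heater","switch_head","rod_grip","rod_tip","wash_mid","glass_mid","beaker_mid","bottle_mid"]:
        r=nets.look_for(t,n); print(t,[( [round(d["xy"][0]*640),round(d["xy"][1]*400)],round(d["score"],2)) for d in r[:2]])
print(sense())
E
```

```text
pics
scene {'fx': 444.04858459075825, 'fy': 444.04858459075825, 'cx': 320.6517398232637, 'cy': 203.25204070656994, 'pose': array([[ 4.80764296e-01, -3.63026375e-01,  7.98171374e-01,
        -6.11212517e+02],
       [-8.76580502e-01, -2.21542212e-01,  4.27230233e-01,
        -5.85377165e+02],
       [ 2.17328089e-02, -9.05058506e-01, -4.24731428e-01,
         7.76700535e+02],
       [ 0.00000000e+00,  0.00000000e+00,  0.00000000e+00,
         1.00000000e+00]])}
heater [([287, 243], 0.61), ([380, 294], 0.33)]
switch_head []
rod_grip [([379, 293], 0.57)]
rod_tip [([386, 294], 0.71)]
wash_mid [([373, 217], 0.64)]
glass_mid [([345, 212], 0.88)]
beaker_mid []
bottle_mid [([318, 268], 0.54)]
top {'fx': 438.67669113618564, 'fy': 438.67669113618564, 'cx': 325.23763796100326, 'cy': 197.68470377774761, 'pose': array([[-2.26170000e-02, -9.96757834e-01,  7.72158724e-02,
         4.48554562e+02],
       [-9.99463219e-01,  2.07120590e-02, -2.53827667e-02,
         4.52062829e+01],
       [ 2.37011718e-02, -7.77485064e-02, -9.96691238e-01,
         1.39528696e+03],
       [ 0.00000000e+00,  0.000000
[... 328 characters left out ...]
ons': array([-1.34996682e+00,  3.13478518e-01, -4.70859439e-02,  1.21018997e+00,
        1.75076822e-05,  1.57077915e+00]), 'joint_velocities': array([4.28905942e-06, 4.71809396e-05, 6.98509257e-05, 5.35330817e-04,
       5.68270798e-04, 2.31430028e-04]), 'joint_torque': array([ 3.47932828e-04, -5.39441371e+01,  3.40053856e+01,  1.22635265e-03,
        6.24757581e-05,  3.64709095e-06]), 'tcp_pos': array([ 131.43087952, -585.43700826,  239.31855572]), 'tcp_rot': array([ 7.80722683e-01, -6.24877662e-01,  2.18231999e-05,  6.25490823e-06]), 'ft_force': array([-0.19404743, -0.41546697, -0.0555408 ]), 'wrist_torque': array([-0.02627877, -0.0668003 ,  0.00795204]), 'grip_width': 0.9991876587632491}
```

View pics/scene0.png

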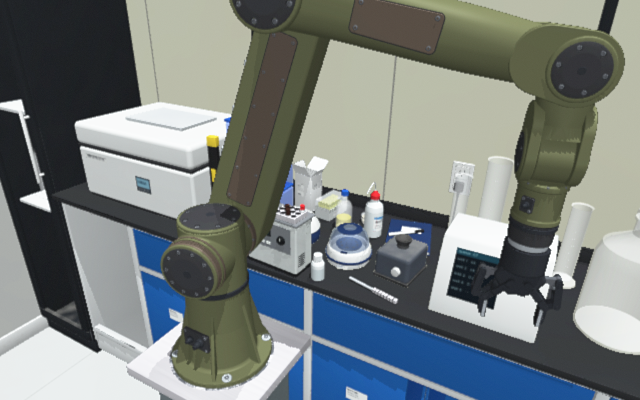

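View pics/top0.png

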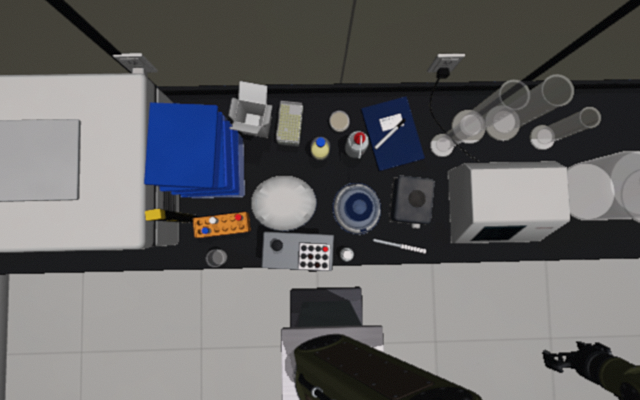

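```bash
python3 - <<'E'
import cv2
a=cv2.imread("pics/top0.png"); cv2.imwrite("pics/top0z.png",cv2.resize(a[120:290,180:440],None,fx=3,fy=3,interpolation=cv2.INTER_CUBIC))
a=cv2.imread("pics/scene0.png"); cv2.imwrite("pics/scene0z.png",cv2.resize(a[150:330,210:450],None,fx=3,fy=3,interpolation=cv2.INTER_CUBIC))
E
```

```text
(no output)
```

View pics/top0z.png

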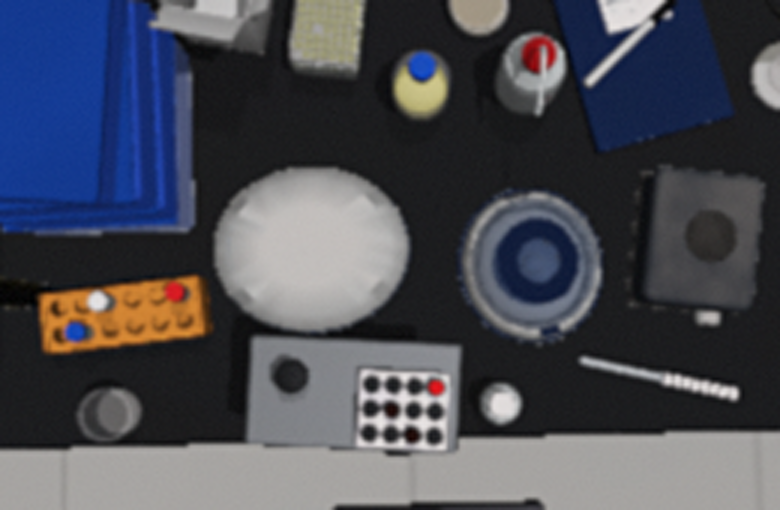

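View pics/scene0z.png

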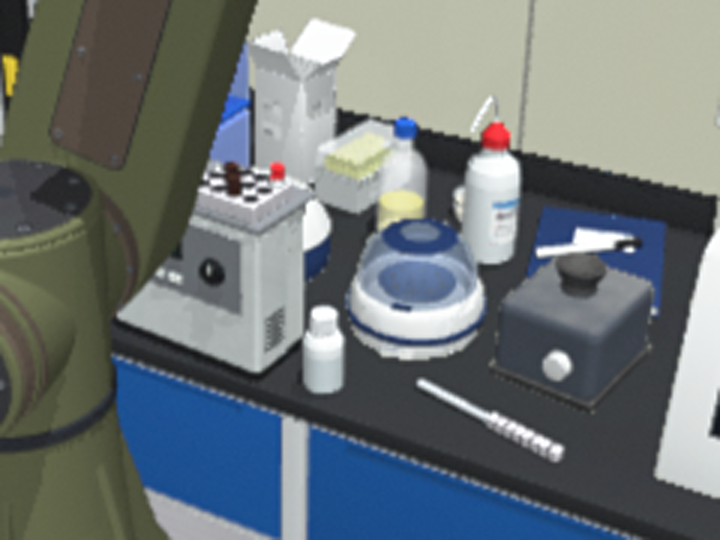

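```bash
cat > h.py <<'E'
import numpy as np
from bench import camera_params
def ray(n,u,v,P=None):
    p=P or camera_params(n); T=p["pose"]; d=T[:3,:3]@np.array([(u-p["cx"])/p["fx"],(v-p["cy"])/p["fy"],1]); return T[:3,3],d
def atz(n,u,v,z,P=None):
    o,d=ray(n,u,v,P); return o+d*(z-o[2])/d[2]
def proj(n,X,P=None):
    p=P or camera_params(n); T=p["pose"]; c=T[:3,:3].T@(np.array(X)-T[:3,3]); return np.array([p["fx"]*c[0]/c[2]+p["cx"],p["fy"]*c[1]/c[2]+p["cy"]])
E
python3 - <<'E'
from h import *
np.set_printoptions(precision=1,suppress=True)
Z=lambda u,v,z:atz("top",180+u/3,120+v/3,z)
S=lambda u,v,z:atz("scene",210+u/3,150+v/3,z)
for q in [(250,335),(461,345),(458,450),(246,440)]: print("heatertop",Z(*q,180))
print("switch",Z(290,375,218))
print("rod tip,end",Z(582,360,6),Z(737,395,6), "scene",S(420,383,6),S(560,453,6))
print("bottle",Z(500,402,82)); print("beaker",Z(110,412,40))
print("wash",Z(540,52,200),"glass",Z(421,65,145), "glassbody",Z(421,110,75))
for z in (60,120): print("dome",z,Z(215,245,z),Z(410,245,z),Z(310,168,z),Z(310,330,z))
print("blue",Z(462,260,60),Z(602,260,60),Z(530,190,60),Z(530,340,60))
print("box",Z(640,165,100),Z(760,310,100))
print("heater bottom scene",S(262,375,0),S(303,340,0), S(115,310,0))
print("benchedge",Z(0,450,0),Z(780,432,0))
E
```

```text
heatertop [452.4 186.9 180. ]
heatertop [438.9  -6.7 180. ]
heatertop [343.2  -1.6 180. ]
heatertop [357.  191.6 180. ]
switch [416.1 147.4 218. ]
rod tip,end [ 418.8 -141.3    6. ] [ 378.3 -304.1    6. ] scene [ 419.7 -140.1    6. ] [ 383.5 -301.6    6. ]
bottle [380.8 -48.2  82. ]
beaker [378.  345.9  40. ]
wash [706.7 -85.3 200. ] glass [707.9  23.9 145. ] glassbody [676.2  23.7  75. ]
dome 60 [544.5 235.1  60. ] [540.4  37.6  60. ] [621.2 137.9  60. ] [456.5 140.4  60. ]
dome 120 [540.2 226.6 120. ] [536.2  38.  120. ] [613.4 133.7 120. ] [456.1 136.1 120. ]
blue [524.  -14.9  60. ] [ 520.9 -157.7   60. ] [594.1 -86.2  60. ] [441.3 -81.9  60. ]
box [ 612.6 -192.6  100. ] [ 465.9 -306.7  100. ]
heater bottom scene [358.5   8.5   0. ] [436.3   5.    0. ] [383.1 212.8   0. ]
benchedge [339.4 468.9   0. ] [ 338.  -349.8    0. ]
```

Request:
move_arm(increments=[[0,2.5,3.5,0.8,0,0,8],[0,2.5,3.5,0.8,0,0,8],[0,2.5,3.5,0.8,0,0,8],[0,2.5,3.5,0.8,0,0,8],[0,2.5,3.6,0.8,0,0,8]])

```text
clock: 1.4
tcp_pos: [257.1, -408.1, 279.7]
tcp_rot: [0.948, -0.318, 0.0, 0.0]
ft_force: [1.1, -1.0, 1.3]
grip_width: 0.144
```

Request:
move_arm(increments=[[0,2.5,3.6,0.8,0,0,8],[0,2.5,3.6,0.6,0,0,8],[0,2.5,3.6,0.6,0,0,8],[0,1.6,4.4,0,0,0,4],[0,1.6,4.4,0,0,0,4]])

```text
clock: 1.9
tcp_pos: [364.1, -211.9, 299.7]
tcp_rot: [0.999, -0.045, 0.001, 0.0]
ft_force: [1.8, 0.4, -0.1]
grip_width: 0.0
```

```bash
python3 - <<'E'
from bench import sense,camera,camera_params
import cv2,pickle
s=sense(); print(s["clock"],s["tcp_pos"],s["joint_positions"])
pickle.dump(camera_params("wrist"),open("w1.pkl","wb")); cv2.imwrite("pics/w1.png",camera("wrist")); cv2.imwrite("pics/s1.png",camera("scene"))
E
```

```text
1.9 [ 364.09463605 -211.89016305  299.69973513] [-5.27138624e-01 -4.56363948e-02 -3.25879085e-01  1.28940050e+00
  1.12287731e-04  1.13442313e+00]
```

View pics/w1.png

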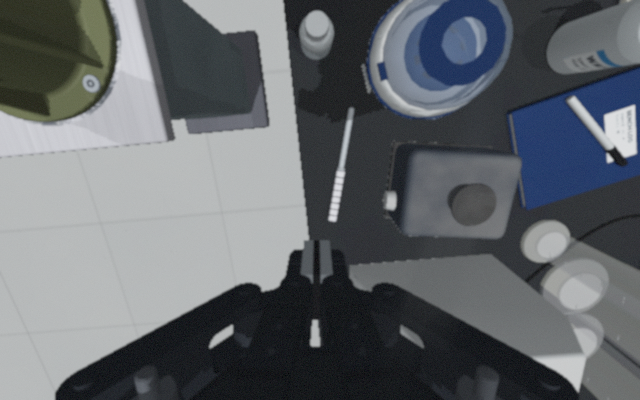

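View pics/s1.png

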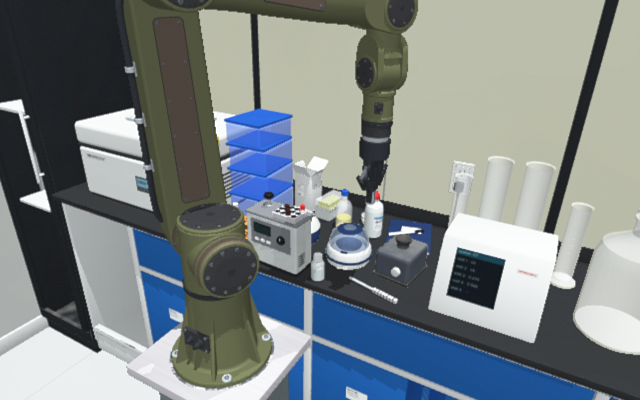

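```bash
python3 - <<'E'
import cv2
a=cv2.imread("pics/s1.png"); cv2.imwrite("pics/s1z.png",cv2.resize(a[160:300,220:380],None,fx=5,fy=4.2857,interpolation=cv2.INTER_CUBIC))
a=cv2.imread("pics/w1.png"); cv2.imwrite("pics/w1z.png",cv2.resize(a[90:240,290:450],None,fx=4,fy=4,interpolation=cv2.INTER_CUBIC))
E
```

```text
(no output)
```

View pics/s1z.png

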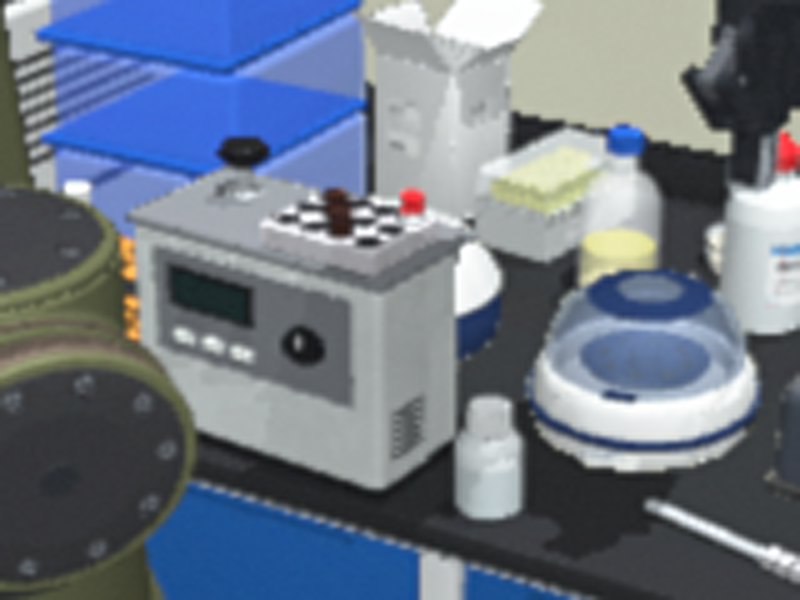

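View pics/w1z.png

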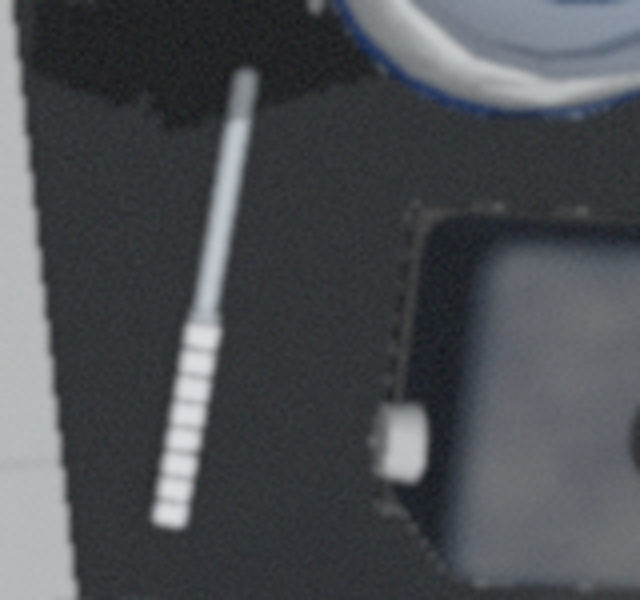

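```bash
python3 - <<'E'
from h import *
import pickle
np.set_printoptions(precision=1,suppress=True)
P=pickle.load(open("w1.pkl","rb"))
print(P["pose"])
for z in (4,): print(atz("wrist",351.3,108,4,P),atz("wrist",332.5,220.5,8,P),atz("wrist",341,170,6,P))
S=lambda u,v,z:atz("scene",220+u/5,160+v/4.2857,z)
for z in (60,80,100,110,120,130): print(z,S(500,290,z),S(440,212,z),S(470,240,z))
print("heater top corners", S(378,290,180),S(468,235,180),S(132,215,180),"bottom",S(378,488,0),S(455,440,0),"switch",S(243,150,212))
E
```

```text
[[   1.    -0.1   -0.   370.9]
 [  -0.1   -1.    -0.3 -138.6]
 [   0.     0.3   -1.   434. ]
 [   0.     0.     0.     1. ]]
[ 421.  -137.6    4. ] [ 382. -302.    8.] [ 400.6 -224.     6. ]
60 [563.1  43.4  60. ] [664.1 149.5  60. ] [629.1 104.2  60. ]
80 [530.3  25.9  80. ] [628.5 129.   80. ] [594.5  85.   80. ]
100 [497.6   8.3 100. ] [592.9 108.5 100. ] [559.9  65.8 100. ]
110 [481.2  -0.4 110. ] [575.1  98.2 110. ] [542.5  56.1 110. ]
120 [464.8  -9.2 120. ] [557.3  87.9 120. ] [525.2  46.5 120. ]
130 [448.4 -18.  130. ] [539.5  77.7 130. ] [507.9  36.9 130. ]
heater top corners [330.9  -2.7 180. ] [427.5  -6.4 180. ] [349.2 183.8 180. ] bottom [361.   16.3   0. ] [439.7   7.    0. ] switch [418.6 149.4 212. ]
```

Request:
move_arm(increments=[[0,0.6,4.0,0,0,0,3],[0,0.6,4.0,0,0,0,3],[0,0.6,4.0,0,0,0,3],[0,0.6,4.0,0,0,0,3],[0,0.6,4.0,0,0,0,3]])

```text
clock: 2.5
tcp_pos: [393.5, -12.4, 299.6]
tcp_rot: [0.996, 0.085, 0.0, 0.0]
ft_force: [1.5, 0.6, 0.6]
grip_width: 0.0
```

```bash
python3 - <<'E'
from bench import sense,camera,camera_params
import cv2,pickle
s=sense(); print(s["clock"],s["tcp_pos"],s["joint_positions"])
pickle.dump(camera_params("wrist"),open("w2.pkl","wb")); cv2.imwrite("pics/w2.png",camera("wrist"))
E
```

```text
2.5 [393.49809076 -12.44979069 299.57753785] [-3.13622138e-02 -9.88165945e-02 -3.74833261e-01  1.29387316e+00
 -3.24311514e-04  1.37017940e+00]
```

View pics/w2.png

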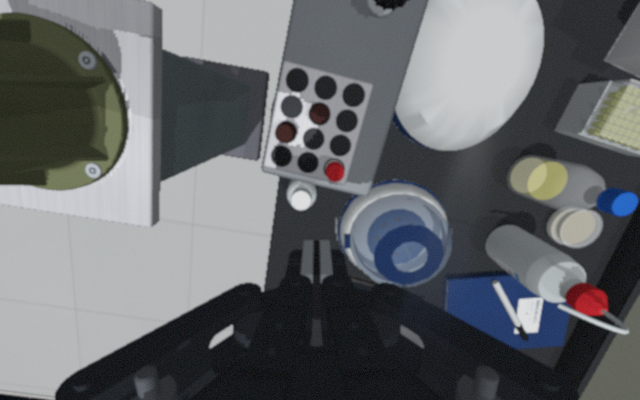

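Request:
move_arm(increments=[[0,0.6,4.0,0,0,0,3],[0,0.6,4.0,0,0,0,3],[0,0.6,4.0,0,0,0,3],[0,0.6,4.0,0,0,0,3],[0,0,0,-2,0,0,0]])

```text
clock: 3.05
tcp_pos: [419.9, 150.4, 281.0]
tcp_rot: [0.982, 0.19, 0.003, -0.001]
ft_force: [0.7, -0.6, -0.4]
grip_width: 0.001
```

```bash
python3 - <<'E'
from bench import sense,camera,camera_params
import cv2,pickle
s=sense(); print(s["clock"],s["tcp_pos"],s["joint_positions"])
pickle.dump(camera_params("wrist"),open("w3.pkl","wb")); cv2.imwrite("pics/w3.png",camera("wrist"))
E
```

```text
3.05 [419.85704006 150.41479257 281.04731555] [ 3.43157474e-01  2.89047257e-03 -3.20660410e-01  1.24179700e+00
  1.17422134e-03  1.53088115e+00]
```

View pics/w3.png

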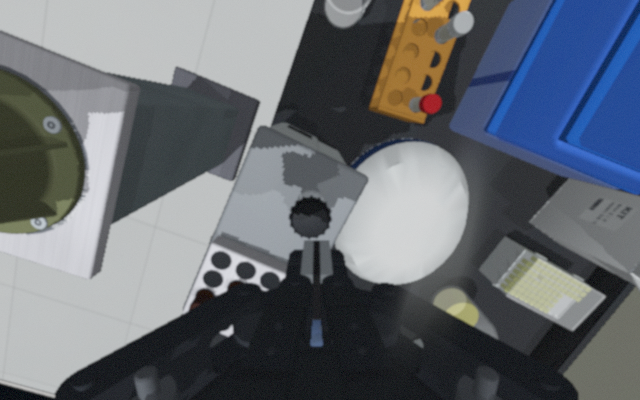

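```bash
python3 - <<'E'
from h import *
import pickle
np.set_printoptions(precision=1,suppress=True)
P2=pickle.load(open("w2.pkl","rb"));P3=pickle.load(open("w3.pkl","rb"))
print(P2["pose"][:3,3],P3["pose"][:3,3])
print("switch",atz("w",310,217,220,P3),atz("w",310,217,212,P3))
print("w3 heater BL,FL",atz("w",368,182,180,P3),atz("w",263,127,180,P3))
print("w2 heater BR,FR",atz("w",368,193,180,P2),atz("w",264,166,180,P2))
# dome: silhouettes
for z in (60,100,120,140): print(z,"w3 right",atz("w",469,205,z,P3),"bottom",atz("w",400,285,z,P3),"top",atz("w",415,138,z,P3)," w2 right",atz("w",543,40,z,P2),"bot",atz("w",455,151,z,P2))
E
python3 - <<'E'
import cv2
a=cv2.imread("pics/w2.png"); cv2.imwrite("pics/w2z.png",cv2.resize(a[0:170,370:570],None,fx=3.5,fy=3.5,interpolation=cv2.INTER_CUBIC))
E
```

```text
[381.   60.1 433.8] [391.6 218.1 415.4]
switch [415.2 150.9 220. ] [416.2 148.1 212. ]
w3 heater BL,FL [453.3 183.6 180. ] [358.3 193.  180. ]
w2 heater BR,FR [439.2  -0.9 180. ] [343.8   7.7 180. ]
60 w3 right [618.  186.8  60. ] bottom [588.6  48.5  60. ] top [514.3 236.1  60. ]  w2 right [625.  182.1  60. ] bot [563.9  43.1  60. ]
100 w3 right [592.5 190.3 100. ] bottom [566.4  67.6 100. ] top [500.5 234.  100. ]  w2 right [598.9 169.  100. ] bot [544.4  44.9 100. ]
120 w3 right [579.8 192.1 120. ] bottom [555.3  77.2 120. ] top [493.6 233.  120. ]  w2 right [585.8 162.5 120. ] bot [534.6  45.8 120. ]
140 w3 right [567.  193.9 140. ] bottom [544.3  86.7 140. ] top [486.7 232.  140. ]  w2 right [572.8 156.  140. ] bot [524.8  46.7 140. ]
```

View pics/w2z.png

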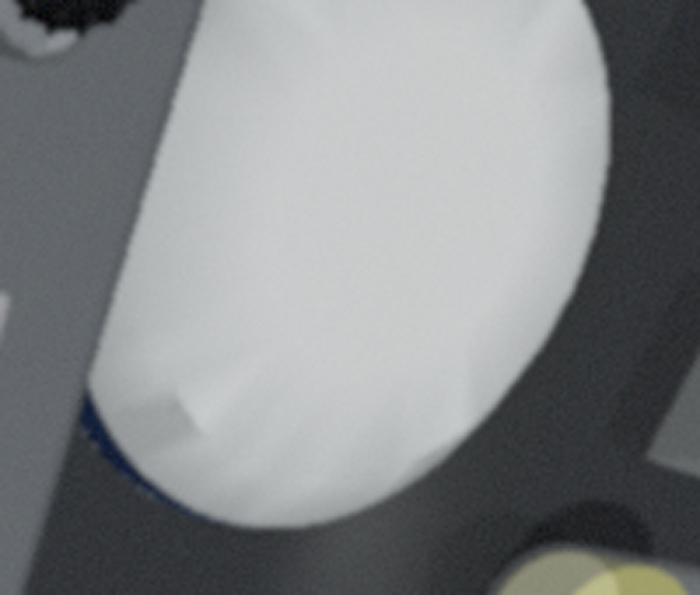

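Request:
move_arm(increments=[[0,-0.3,-0.1,-2.4,0,0,0],[0,0,0,-2.4,0,0,0],[0,0,0,-0.6,0,0,0],[0,0,0,-0.5,0,0,0],[0,0,0,-0.4,0,0,0]])

```text
clock: 3.6
tcp_pos: [414.8, 145.1, 216.7]
tcp_rot: [0.982, 0.187, 0.0, 0.0]
ft_force: [-0.2, -0.0, -0.1]
grip_width: -0.004
```

Request:
move_arm(increments=[[0,0,0,-0.2,0,0,0],[0,0,0,0,0,0,0],[0,0,0,0,0,0,0],[0,0,0,0,0,0,0],[0,0,0,0,0,0,0]])

```text
clock: 4.1
tcp_pos: [415.0, 145.2, 216.2]
tcp_rot: [0.982, 0.188, 0.001, 0.0]
ft_force: [-3.9, -1.9, 11.6]
grip_width: -0.001
```

Request:
move_arm(increments=[[0,0,0,3.5,0,0,0],[0,0,0,4,0,0,0],[0,-0.2,-4,0,0,0,-4],[0,-0.2,-4.5,0,0,0,-4],[5,-0.2,-4.5,0,0,0,-4]])

```text
clock: 4.6
tcp_pos: [408.8, 14.4, 290.5]
tcp_rot: [0.997, 0.083, 0.001, 0.0]
ft_force: [1.1, 0.4, -0.2]
grip_width: 0.155
```

Request:
move_arm(increments=[[5,-0.3,-4.5,0,0,0,-4],[5,-0.3,-4.5,0,0,0,-4],[5,-0.3,-4.5,0,0,0,-4],[5,-0.3,-4.5,0,0,0,-4],[5,-0.3,-4.5,0,0,0,-4]])

```text
clock: 5.1
tcp_pos: [393.1, -211.7, 290.3]
tcp_rot: [0.996, -0.092, 0.001, 0.0]
ft_force: [1.0, 0.1, -0.2]
grip_width: 0.583
```

Request:
move_arm(increments=[[5,-0.3,-3,-3,0,0,-3],[5,0,-2,-4,0,0,0],[5,0,0,-4,0,0,0],[5,0,0,-4,0,0,0],[5,0,0,-1,0,0,0]])

```text
clock: 5.6
tcp_pos: [387.9, -258.4, 126.1]
tcp_rot: [0.993, -0.117, -0.003, -0.001]
ft_force: [-0.7, 0.5, 0.0]
grip_width: 0.585
```

```bash
cat > snap.py <<'E'
import sys
from bench import sense,camera,camera_params
import cv2,pickle
k=sys.argv[1]; cams=sys.argv[2:]
s=sense(); print(s["clock"],s["tcp_pos"],s["joint_positions"].round(2))
for c in cams:
    pickle.dump(camera_params(c),open(f"{c}{k}.pkl","wb")); cv2.imwrite(f"pics/{c}{k}.png",camera(c))
E
python3 snap.py 4 wrist scene
python3 -c "
import cv2
a=cv2.imread('pics/scene4.png'); cv2.imwrite('pics/scene4z.png',cv2.resize(a[160:300,220:380],None,fx=4,fy=4,interpolation=cv2.INTER_CUBIC))"
```

```text
5.6 [ 387.86712793 -258.36266658  126.10077313] [-0.59  0.15 -0.53  0.9  -0.    1.22]
```

View pics/wrist4.png

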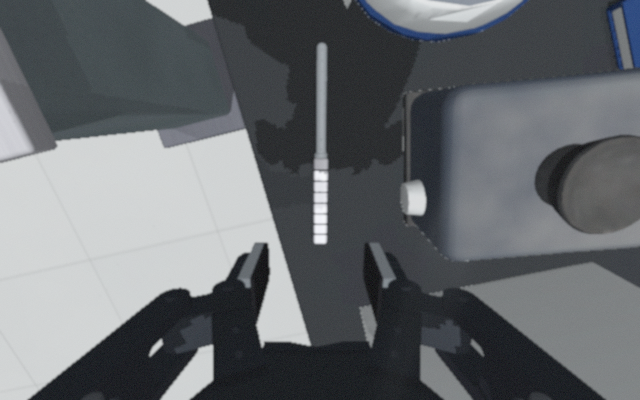

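View pics/scene4z.png

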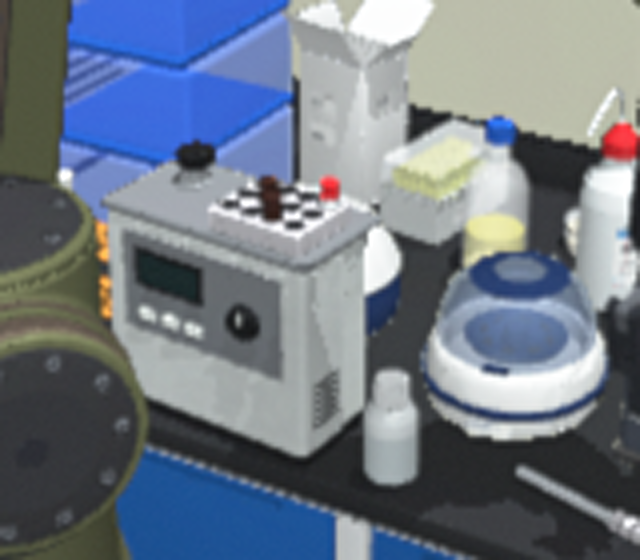

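```bash
python3 - <<'E'
from h import *
import pickle
from bench import sense
from scipy.spatial.transform import Rotation as R
np.set_printoptions(precision=2,suppress=True)
P=pickle.load(open("wrist4.pkl","rb"))
t=atz("",321.7,43,4,P);e=atz("",320.3,243,6,P);g=atz("",320.5,158,8,P)
d=(t-e)[:2];L=np.hypot(*d);u=d/L;print(t,e,g,L,np.degrees(np.arctan2(u[1],u[0])),"mid",e[:2]+u*45,t[:2]-u*125)
s=sense();r=R.from_quat(s["tcp_rot"]).as_matrix();print(r,np.degrees(np.arctan2(r[1,0],r[0,0])),s["tcp_pos"])
E
```

```text
[ 421.08 -136.56    4.  ] [ 380.84 -303.45    6.  ] [ 399.55 -224.25    8.  ] 171.66903722496656 76.44403126762367 mid [ 391.39 -259.7 ] [ 391.78 -258.08]
[[ 0.97 -0.23 -0.  ]
 [-0.23 -0.97  0.  ]
 [-0.   -0.   -1.  ]] -13.362399873995543 [ 389.55 -259.02  128.73]
```

Request:
move_arm(increments=[[5,0.2,0,-4,0,0,0],[5,0,0,-4,0,0,0],[5,0,0,-2.5,0,0,0],[5,0,0,-1,0,0,0],[5,0,0,0,0,0,0]], squeeze=60)

```text
clock: 6.2
tcp_pos: [393.2, -259.8, 15.1]
tcp_rot: [0.993, -0.116, 0.0, 0.0]
ft_force: [0.3, -0.5, 0.4]
grip_width: 0.586
```

Request:
move_arm(increments=[[5,0,0,0,0,0,0],[3,0,0,0,0,0,0],[2.5,0,0,0,0,0,0],[2,0,0,0,0,0,0],[2,0,0,0,0,0,0]])

```text
clock: 6.7
tcp_pos: [392.6, -259.6, 14.7]
tcp_rot: [0.993, -0.116, 0.0, 0.0]
ft_force: [-0.4, -0.2, -0.5]
grip_width: 0.237
```

Centred within ~1 mm; lower 4.5 mm and close.

Request:
move_arm(increments=[[2,-0.1,0,-0.4,0,0,0],[2,0,0,0,0,0,0],[0.8,0,0,0,0,0,0],[0,0,0,0,0,0,0],[0,0,0,0,0,0,0]], squeeze=60)

```text
clock: 7.2
tcp_pos: [391.3, -259.4, 10.2]
tcp_rot: [0.993, -0.116, -0.0, -0.0]
ft_force: [0.1, 0.6, 0.0]
grip_width: 0.115
```

Request:
move_arm(increments=[[0,0,0,0,0,0,0],[0,0,0,2,0,0,0],[0,0,0,3,0,0,0],[0,0,0,4,0,0,0],[0,0,0,4,0,0,0]])

```text
clock: 7.7
tcp_pos: [390.8, -259.0, 141.3]
tcp_rot: [0.993, -0.116, -0.001, -0.0]
ft_force: [0.3, -0.7, -0.5]
grip_width: 0.117
```

```bash
python3 snap.py 5 wrist scene; python3 - <<'E'
from bench import sense
s=sense(); print(s["ft_force"],s["wrist_torque"],s["grip_width"])
import cv2
a=cv2.imread('pics/scene5.png'); cv2.imwrite('pics/scene5z.png',cv2.resize(a[180:320,300:460],None,fx=4,fy=4,interpolation=cv2.INTER_CUBIC))
E
```

```text
7.7 [ 390.81994651 -259.04059717  141.28349138] [-0.59  0.14 -0.51  0.93  0.    1.22]
[ 0.68126443 -0.27515075  0.11535968] [-0.01931877 -0.04646572  0.00266136] 0.12018471271306069
```

View pics/wrist5.png

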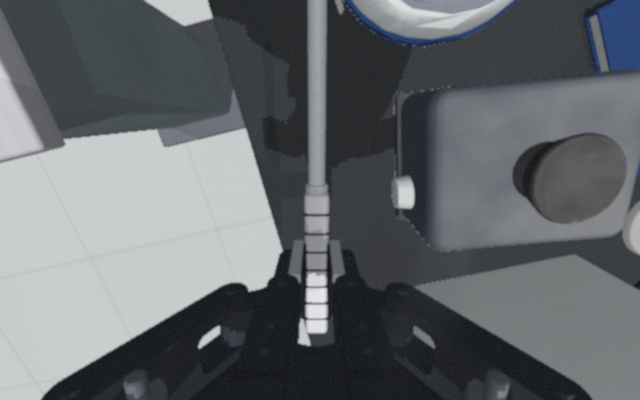

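View pics/scene5z.png

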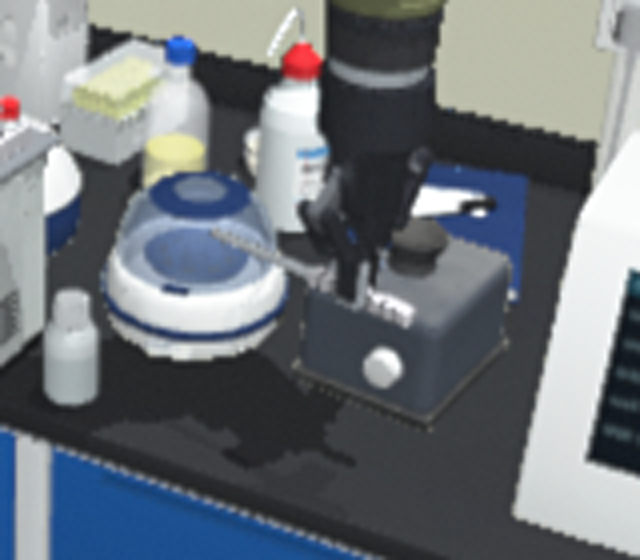

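Request:
move_arm(increments=[[0,0,0,4,0,0,0],[0,0,0,4,0,0,8.3],[0,0,0,4,0,0,8.3],[0,1,1.5,4,0,0,8.3],[0,2,3.3,0,0,0,8.3]])

```text
clock: 8.3
tcp_pos: [423.5, -213.6, 305.1]
tcp_rot: [0.985, 0.173, 0.003, 0.003]
ft_force: [1.7, 0.5, -0.6]
grip_width: 0.113
```

Request:
move_arm(increments=[[0,2,3.3,0,0,0,8.3],[0,2,3.3,0,0,0,8.3],[0,2,3.3,0,0,0,8.3],[0,2,3.3,0,0,0,8.3],[0,2,3.3,0,0,0,8.3]])

```text
clock: 8.8
tcp_pos: [521.9, -44.9, 299.4]
tcp_rot: [0.859, 0.513, -0.0, -0.0]
ft_force: [0.8, -1.0, -0.7]
grip_width: 0.121
```

Request:
move_arm(increments=[[0,2,3.3,0,0,0,8.3],[0,2,3.4,0,0,0,8.3],[0,2,3.5,0,0,0,8],[0,2.3,0,0,0,0,0],[0,0,0,0,0,0,0]])

```text
clock: 9.3
tcp_pos: [606.2, 56.9, 298.2]
tcp_rot: [0.731, 0.682, -0.0, -0.0]
ft_force: [-0.2, 0.0, -1.1]
grip_width: 0.119
```

```bash
python3 snap.py 6 wrist top scene; python3 - <<'E'
from bench import sense
from scipy.spatial.transform import Rotation as R
import numpy as np
s=sense(); r=R.from_quat(s["tcp_rot"]).as_matrix();print(r.round(3),np.degrees(np.arctan2(r[1,0],r[0,0])),s["tcp_pos"],s["ft_force"])
E
```

```text
9.3 [606.24316015  56.87346964 298.23857767] [ 0.09  0.32  0.09  1.35 -0.    0.16]
[[ 0.071  0.997 -0.002]
 [ 0.997 -0.071 -0.   ]
 [-0.    -0.002 -1.   ]] 85.92600090099002 [603.72805515  55.32654769 299.31896884] [ 0.05995298 -0.0546802  -0.43649147]
```

View pics/wrist6.png

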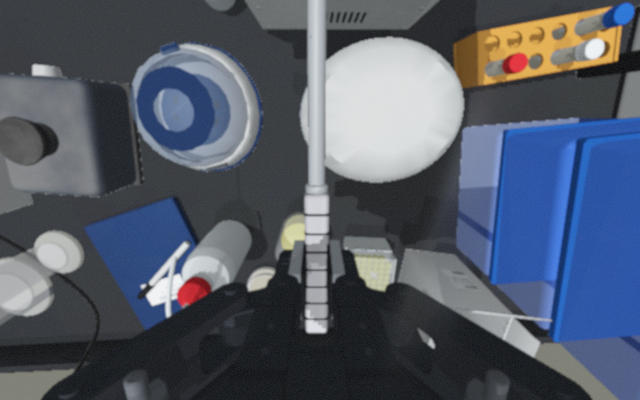

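View pics/top6.png

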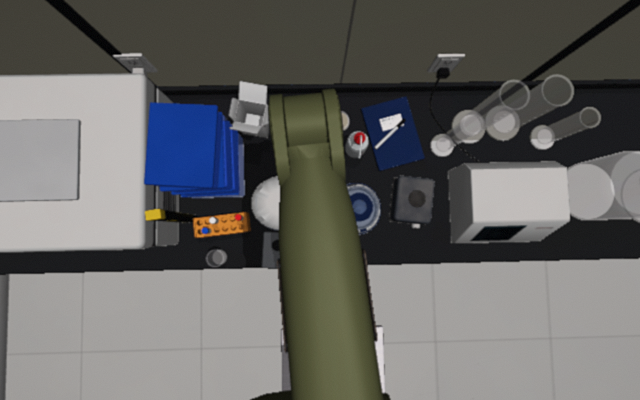

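Request:
move_arm(increments=[[0,0,0,-3.5,0,0,0],[0,0,0,-4,0,0,0],[0,0,0,-4,0,0,0],[0,0,0,-2.5,0,0,0],[0,0,0,-1.5,0,0,0]])

```text
clock: 9.95
tcp_pos: [601.8, 54.6, 142.7]
tcp_rot: [0.732, 0.681, -0.002, -0.001]
ft_force: [0.1, -0.6, -1.0]
grip_width: 0.117
```

Request:
move_arm(increments=[[0,0,0,0,0,0,0],[0,0,0,0,0,0,0],[0,0,0,0,0,0,0],[0,0,0,0,0,0,0],[0,0,0,0,0,0,0]])

```text
clock: 10.45
tcp_pos: [605.0, 55.6, 146.4]
tcp_rot: [0.732, 0.682, 0.001, 0.001]
ft_force: [0.1, -0.1, -0.8]
grip_width: 0.124
```

```bash
python3 snap.py 7 wrist scene; python3 - <<'E'
import cv2
a=cv2.imread('pics/scene7.png'); cv2.imwrite('pics/scene7z.png',cv2.resize(a[120:300,220:420],None,fx=4,fy=3.33,interpolation=cv2.INTER_CUBIC))
E
```

```text
10.45 [605.02158987  55.5801028  146.3571886 ] [ 0.09  0.38 -0.18  1.02 -0.    0.16]
```

View pics/wrist7.png

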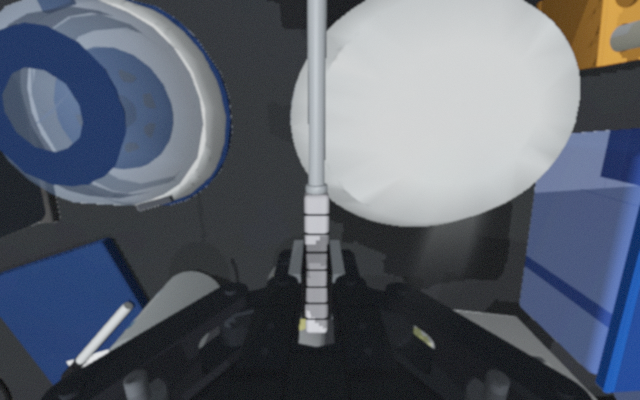

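View pics/scene7z.png

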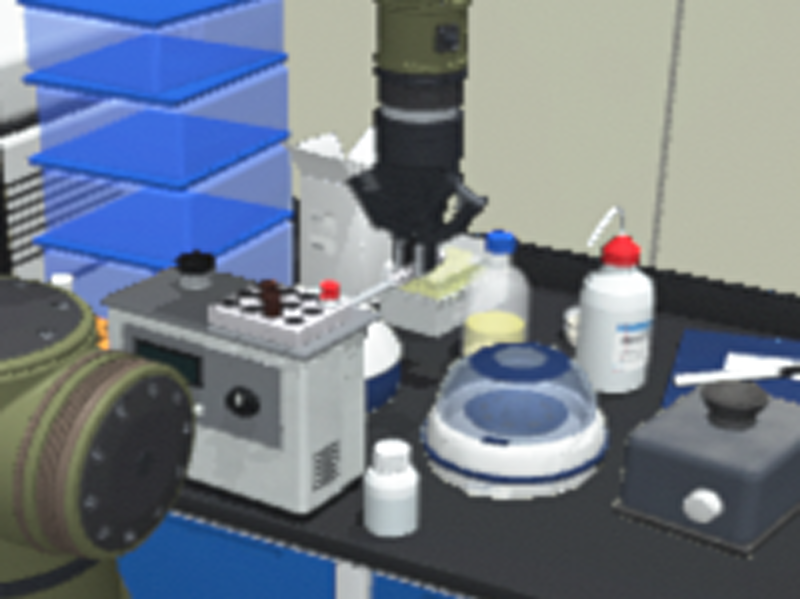

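Request:
move_arm(increments=[[0,-0.9,0.1,-0.2,0,0,0],[0,-0.8,0,0,0,0,0],[0,-0.4,0,0,0,0,0],[0,-0.4,0.1,0,0,0,0],[0,0,0,0,0,0,0]])

```text
clock: 11.05
tcp_pos: [578.8, 57.7, 143.4]
tcp_rot: [0.732, 0.682, -0.0, -0.0]
ft_force: [-0.5, -0.1, -0.3]
grip_width: 0.112
```

Request:
move_arm(increments=[[0,0,0,0,0,0,0],[0,0,0,0,0,0,0],[0,0,0,0,0,0,0],[0,0,0,0,0,0,0],[0,0,0,0,0,0,0]])

```text
clock: 11.55
tcp_pos: [579.5, 57.6, 143.2]
tcp_rot: [0.732, 0.682, -0.0, -0.0]
ft_force: [0.1, -0.5, -0.9]
grip_width: 0.121
```

Request:
move_arm(increments=[[0,-0.6,0,0.1,0,0,0],[0,-0.6,0.1,0,0,0,0],[0,-0.6,0,0,0,0,0],[0,-0.2,0.1,0,0,0,0],[0,-0.1,0,0,0,0,0]])

```text
clock: 12.05
tcp_pos: [558.0, 59.7, 144.4]
tcp_rot: [0.732, 0.682, 0.0, 0.0]
ft_force: [-0.5, 0.5, -1.3]
grip_width: 0.12
```

Request:
move_arm(increments=[[0,-0.1,0,0,0,0,0],[0,-0.1,0,0,0,0,0],[0,0,0,0,0,0,0],[0,-0.1,0,0,0,0,0],[0,0,0,0,0,0,0]])

```text
clock: 12.55
tcp_pos: [555.3, 59.6, 144.2]
tcp_rot: [0.732, 0.682, -0.0, -0.0]
ft_force: [0.1, -0.8, 0.2]
grip_width: 0.118
```

Request:
move_arm(increments=[[0,-0.1,0,0,0,0,0],[0,0,0,0,0,0,0],[0,-0.1,0,0,0,0,0],[0,0,0,0,0,0,0],[0,0,0,0,0,0,0]])

```text
clock: 13.05
tcp_pos: [553.8, 59.6, 144.5]
tcp_rot: [0.732, 0.682, 0.0, 0.0]
ft_force: [2.4, -0.9, -1.3]
grip_width: 0.121
```

Request:
move_arm(increments=[[0,-0.1,0,0,0,0,0],[0,0,0,0,0,0,0],[0,-0.1,0,0,0,0,0],[0,0,0,0,0,0,0],[0,0,0,0,0,0,0]])

```text
clock: 13.55
tcp_pos: [553.5, 59.6, 145.2]
tcp_rot: [0.732, 0.682, 0.001, 0.001]
ft_force: [6.8, -0.5, -1.3]
grip_width: 0.119
```

Request:
move_arm(increments=[[0,0.01,0.1,-0.05,0,0,0],[0,0.01,0.1,0,0,0,0],[0,0.01,0.1,0,0,0,0],[0,0.01,0.1,0,0,0,0],[0,0,0,0,0,0,0]])

```text
clock: 14.05
tcp_pos: [553.7, 62.5, 144.6]
tcp_rot: [0.731, 0.682, 0.0, 0.002]
ft_force: [5.6, -4.4, -0.5]
grip_width: 0.116
```

Request:
move_arm(increments=[[0,0.01,0.1,0,0,0,0],[0,0,0.1,0,0,0,0],[0,0.01,0.1,0,0,0,0],[0,0.01,0.1,0,0,0,0],[0,0,0,0,0,0,0]])

```text
clock: 14.55
tcp_pos: [553.9, 66.2, 144.5]
tcp_rot: [0.731, 0.682, 0.0, 0.002]
ft_force: [5.7, -5.5, -0.1]
grip_width: 0.12
```

Request:
move_arm(increments=[[0,0.01,0.1,0,0,0,0],[0,0.01,0.1,0,0,0,0],[0,0.01,0.1,0,0,0,0],[0,0.01,0.1,0,0,0,0],[0,0,0,0,0,0,0]])

```text
clock: 15.05
tcp_pos: [554.2, 70.2, 144.4]
tcp_rot: [0.731, 0.682, 0.0, 0.002]
ft_force: [6.8, -5.0, -0.8]
grip_width: 0.115
```

Request:
move_arm(increments=[[0,0.01,0.1,0,0,0,0],[0,0,0.1,0,0,0,0],[0,0.01,0.1,0,0,0,0],[0,0.01,0.1,0,0,0,0],[0,0,0,0,0,0,0]])

```text
clock: 15.55
tcp_pos: [554.5, 74.2, 144.4]
tcp_rot: [0.731, 0.682, 0.0, 0.002]
ft_force: [6.2, -5.7, -0.5]
grip_width: 0.12
```

Request:
move_arm(increments=[[0,0.01,0.1,0,0,0,0],[0,0.01,0.1,0,0,0,0],[0,0.01,0.1,0,0,0,0],[0,0.01,0.1,0,0,0,0],[0,0,0,0,0,0,0]])

```text
clock: 16.05
tcp_pos: [554.8, 78.2, 144.4]
tcp_rot: [0.731, 0.682, 0.0, 0.002]
ft_force: [6.8, -4.7, -1.0]
grip_width: 0.118
```

Request:
move_arm(increments=[[0,0.01,0.1,0,0,0,0],[0,0.01,0.1,0,0,0,0],[0,0.01,0.1,0,0,0,0],[0,0.01,0.1,0,0,0,0],[0,0,0,0,0,0,0]])

```text
clock: 16.55
tcp_pos: [552.7, 83.8, 143.4]
tcp_rot: [0.732, 0.682, -0.001, -0.001]
ft_force: [-0.5, -0.7, -0.9]
grip_width: 0.117
```

Request:
move_arm(increments=[[0,0.01,0.1,0,0,0,0],[0,0,0.1,0,0,0,0],[0,0.01,0.1,0,0,0,0],[0,0.01,0.1,0,0,0,0],[0,0,0,0,0,0,0]])

```text
clock: 17.05
tcp_pos: [553.9, 87.7, 143.8]
tcp_rot: [0.732, 0.682, 0.0, -0.0]
ft_force: [0.2, 0.0, -2.1]
grip_width: 0.119
```

Request:
move_arm(increments=[[0,0.01,0.1,0,0,0,0],[0,0.01,0.1,0,0,0,0],[0,0.01,0.1,0,0,0,0],[0,0.01,0.1,0,0,0,0],[0,0,0,0,0,0,0]])

```text
clock: 17.55
tcp_pos: [554.3, 91.3, 143.8]
tcp_rot: [0.732, 0.682, -0.0, 0.0]
ft_force: [0.5, -2.5, -0.8]
grip_width: 0.116
```

Request:
move_arm(increments=[[0,0,-0.25,0,0,0,0],[0,0,-0.2,0,0,0,0],[0,0,0,0,0,0,0],[0,-0.1,0,0,0,0,0],[0,-0.1,0,0,0,0,0]])

```text
clock: 18.05
tcp_pos: [552.3, 87.1, 143.8]
tcp_rot: [0.732, 0.682, 0.0, -0.0]
ft_force: [0.3, -0.2, -1.1]
grip_width: 0.121
```

Request:
move_arm(increments=[[0,-0.1,0,0,0,0,0],[0,-0.1,0.02,0,0,0,0],[0,-0.1,0,0,0,0,0],[0,0,0,0,0,0,0],[0,0,0,0,0,0,0]])

```text
clock: 18.55
tcp_pos: [549.3, 87.3, 143.8]
tcp_rot: [0.732, 0.682, 0.0, 0.0]
ft_force: [-0.2, 0.3, -1.2]
grip_width: 0.117
```

Free travel past the plate: inside the hole. On to the plunger.

Request:
move_arm(increments=[[0,-0.1,0,0,0,0,0],[0,-0.1,0.02,0,0,0,0],[0,-0.1,0,0,0,0,0],[0,-0.1,0,0,0,0,0],[0,0,0,0,0,0,0]])

```text
clock: 19.05
tcp_pos: [545.8, 87.5, 144.1]
tcp_rot: [0.732, 0.682, 0.0, 0.0]
ft_force: [0.9, -0.6, -0.5]
grip_width: 0.114
```

Request:
move_arm(increments=[[0,-0.1,0,0,0,0,0],[0,-0.1,0.01,0,0,0,0],[0,-0.1,0,0,0,0,0],[0,0,0,0,0,0,0],[0,0,0,0,0,0,0]])

```text
clock: 19.55
tcp_pos: [542.8, 87.6, 144.1]
tcp_rot: [0.732, 0.682, 0.0, 0.0]
ft_force: [1.2, 0.3, -1.5]
grip_width: 0.116
```

Request:
move_arm(increments=[[0,-0.1,0,0,0,0,0],[0,-0.1,0.01,0,0,0,0],[0,-0.1,0,0,0,0,0],[0,0,0,0,0,0,0],[0,0,0,0,0,0,0]])

```text
clock: 20.05
tcp_pos: [539.6, 87.7, 144.0]
tcp_rot: [0.732, 0.682, 0.0, 0.0]
ft_force: [2.9, -0.5, 0.4]
grip_width: 0.116
```

Request:
move_arm(increments=[[0,-0.1,0,0,0,0,0],[0,-0.1,0.01,0,0,0,0],[0,-0.1,0,0,0,0,0],[0,0,0,0,0,0,0],[0,0,0,0,0,0,0]])

```text
clock: 20.55
tcp_pos: [539.2, 87.7, 145.0]
tcp_rot: [0.732, 0.682, 0.002, 0.002]
ft_force: [9.1, -0.6, -1.8]
grip_width: 0.113
```

Request:
move_arm(increments=[[0,-0.1,0,0,0,0,0],[0,-0.1,0,0,0,0,0],[0,-0.1,0,0,0,0,0],[0,0,0,0,0,0,0],[0,0,0,0,0,0,0]])

```text
clock: 21.05
tcp_pos: [539.0, 87.7, 146.0]
tcp_rot: [0.732, 0.681, 0.004, 0.004]
ft_force: [15.9, -1.6, -1.6]
grip_width: 0.117
```

Request:
move_arm(increments=[[0,0.6,0,0,0,0,0],[0,1,-0.1,0,0,0,0],[0,1,-0.1,0,0,0,0],[0,1.5,-0.1,0,0,0,0],[0,1.5,-0.1,0,0,0,0]])

```text
clock: 21.55
tcp_pos: [589.3, 83.7, 143.1]
tcp_rot: [0.732, 0.682, -0.001, -0.001]
ft_force: [0.7, 0.0, -0.7]
grip_width: 0.116
```

Request:
move_arm(increments=[[0,0.8,0,0,0,0,0],[0,0.5,0,3,0,0,0],[0,0,0,4,0,0,0],[0,0,0,4,0,0,0],[0,0,0,4,0,0,0]])

```text
clock: 22.05
tcp_pos: [601.6, 83.7, 294.7]
tcp_rot: [0.732, 0.682, -0.001, -0.001]
ft_force: [0.7, 0.4, -1.2]
grip_width: 0.117
```

Request:
move_arm(increments=[[0,-2.1,-3.4,0,0,0,-8.3],[0,-2.1,-3.4,0,0,0,-8.3],[0,-2.1,-3.4,0,0,0,-8.3],[0,-2.1,-3.4,0,0,0,-8.3],[0,-2.1,-3.4,0,0,0,-8.3]])

```text
clock: 22.55
tcp_pos: [495.9, -87.2, 293.5]
tcp_rot: [0.927, 0.376, -0.001, -0.0]
ft_force: [-1.4, -1.1, -1.2]
grip_width: 0.113
```

Request:
move_arm(increments=[[0,-2.1,-3.4,0,0,0,-8.3],[0,-2.1,-3.4,0,0,0,-8.3],[0,-2.1,-3.4,0,0,0,-8.3],[0,-2.1,-3.4,0,0,0,-8.3],[0,-2.1,-3.7,0,0,0,-8.3]])

```text
clock: 23.05
tcp_pos: [391.0, -260.0, 293.6]
tcp_rot: [1.0, 0.023, -0.0, -0.0]
ft_force: [0.4, -0.5, -1.0]
grip_width: 0.118
```

Request:
move_arm(increments=[[0,0,0,-3,0,0,-8.3],[0,0,0,-4,0,0,-8],[0,0,0,-4,0,0,0],[0,0,0,-4,0,0,0],[0,0,0,-4,0,0,0]])

```text
clock: 23.55
tcp_pos: [391.8, -259.0, 102.2]
tcp_rot: [0.993, -0.116, -0.0, -0.0]
ft_force: [1.8, 0.1, -0.9]
grip_width: 0.117
```

```bash
python3 snap.py 8 wrist scene
```

```text
23.55 [ 391.80657848 -258.98936208  102.23702739] [-0.58  0.18 -0.56  0.84  0.    1.22]
```

View pics/wrist8.png

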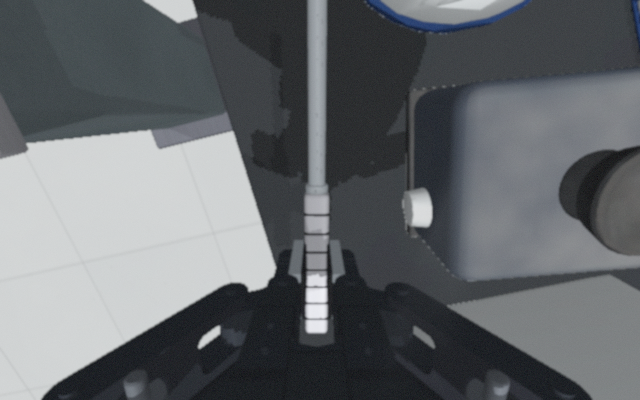

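Request:
move_arm(increments=[[0,0,0,-3.5,0,0,0],[0,0,0,-3,0,0,0],[0,0,0,-1.5,0,0,0],[0,0,0,-0.5,0,0,0],[0,0,0,0,0,0,0]])

```text
clock: 24.15
tcp_pos: [392.9, -259.5, 19.7]
tcp_rot: [0.993, -0.116, 0.0, 0.0]
ft_force: [-0.1, 0.7, -0.2]
grip_width: 0.116
```

Request:
move_arm(increments=[[0,0,0,0,0,0,0],[0,0,0,0,0,0,0],[0,0,0,0,0,0,0],[0,0,0,0,0,0,0],[0,0,0,0,0,0,0]])

```text
clock: 24.65
tcp_pos: [392.4, -259.3, 19.1]
tcp_rot: [0.993, -0.116, 0.0, 0.0]
ft_force: [-0.3, 0.8, -0.9]
grip_width: 0.116
```

Request:
move_arm(increments=[[0,0,0,-0.4,0,0,0],[0,0,0,-0.3,0,0,0],[0,0,0,-0.1,0,0,0],[0,0,0,-0.1,0,0,0],[0,0,0,0,0,0,0]])

```text
clock: 25.15
tcp_pos: [391.9, -259.0, 10.1]
tcp_rot: [0.993, -0.116, -0.0, -0.0]
ft_force: [-3.1, 1.4, 7.3]
grip_width: 0.119
```

Request:
move_arm(increments=[[2,0,0,0,0,0,0],[3,0,0,0,0,0,0],[4,0,0,0,0,0,0],[4,0,0,0,0,0,0],[4,0,0,0,0,0,0]])

```text
clock: 25.65
tcp_pos: [392.3, -259.2, 9.7]
tcp_rot: [0.993, -0.116, -0.0, -0.0]
ft_force: [-0.4, -0.0, 0.2]
grip_width: 0.463
```

Request:
move_arm(increments=[[4,0,0,2,0,0,0],[4,0,0,4,0,0,0],[4,0,0,4,0,0,0],[4,0,0,4.5,0,0,0],[4,0,0,4.5,0,0,0]])

```text
clock: 26.15
tcp_pos: [391.9, -259.0, 201.5]
tcp_rot: [0.993, -0.116, -0.0, -0.0]
ft_force: [0.7, -1.0, -0.4]
grip_width: 0.467
```

```bash
python3 snap.py 9 wrist scene
```

```text
26.15 [ 391.86703699 -258.95777576  201.46288258] [-0.58  0.09 -0.41  1.07 -0.    1.22]
```

View pics/wrist9.png

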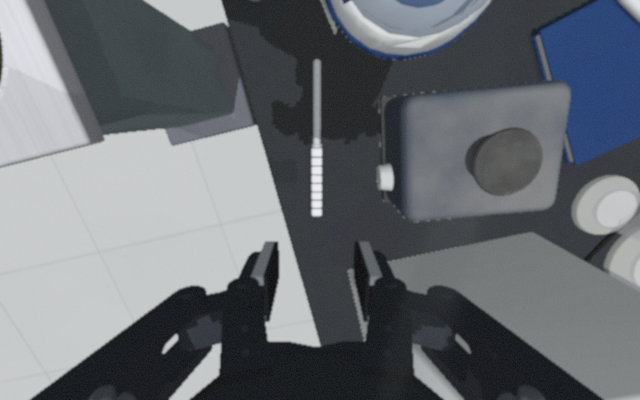

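View pics/scene9.png

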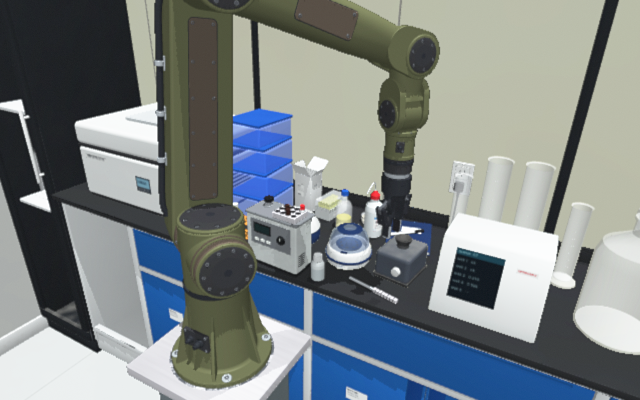

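Request:
move_arm(increments=[[4,0,0,4.5,0,0,0],[5,0,0.5,4.5,0,0,0],[5,0.3,4.5,0,0,0,4],[5,0.3,4.5,0,0,0,4],[5,0.3,4.5,0,0,0,4]])

```text
clock: 26.75
tcp_pos: [401.1, -118.1, 289.7]
tcp_rot: [1.0, -0.011, 0.0, -0.0]
ft_force: [0.7, 0.5, 0.8]
grip_width: 0.58
```

Request:
move_arm(increments=[[5,0.3,4.5,0,0,0,4],[5,0.3,4.5,0,0,0,4],[5,0.3,4.5,0,0,0,4],[5,0.3,4.5,0,0,0,4],[5,0.3,4.5,0,0,0,4]])

```text
clock: 27.25
tcp_pos: [415.9, 107.6, 289.4]
tcp_rot: [0.987, 0.164, -0.0, 0.0]
ft_force: [0.9, 1.0, -0.5]
grip_width: 0.583
```

Request:
move_arm(increments=[[5,0,4,0,0,0,3],[5,0,0,-2,0,0,0],[5,0,0,0,0,0,0],[5,0,0,0,0,0,0],[5,0,0,0,0,0,0]])

```text
clock: 27.75
tcp_pos: [416.5, 145.1, 270.3]
tcp_rot: [0.982, 0.187, 0.0, 0.0]
ft_force: [-0.9, -0.0, 0.8]
grip_width: 0.589
```

```bash
python3 snap.py 10 wrist
```

```text
27.75 [416.4970922  145.1181958  270.27082656] [ 0.34  0.   -0.35  1.22 -0.    1.53]
```

View pics/wrist10.png

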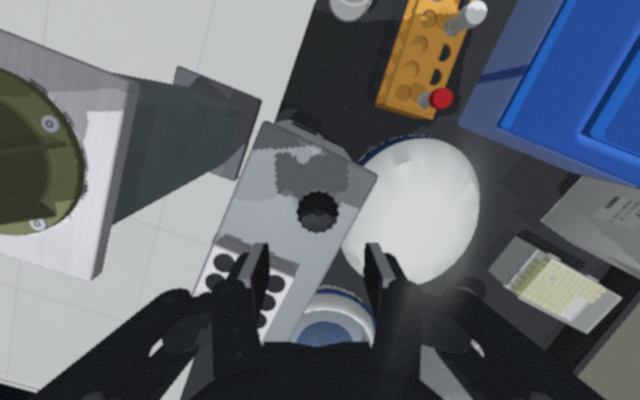

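```bash
python3 - <<'E'
from h import *
import pickle
np.set_printoptions(precision=1,suppress=True)
P=pickle.load(open("wrist10.pkl","rb"))
for z in (200,204,208): print(atz("",318,211,z,P))
print(atz("",318,191,208,P),atz("",318,230,200,P),atz("",297,211,204,P),atz("",339,211,204,P))
import cv2
a=cv2.imread('pics/wrist10.png'); cv2.imwrite('pics/wrist10z.png',cv2.resize(a[170:270,230:400],None,fx=4,fy=4,interpolation=cv2.INTER_CUBIC))
E
```

```text
[416.5 148.8 200. ]
[415.9 150.  204. ]
[415.4 151.3 208. ]
[410. 165. 208.] [422.1 134.7 200. ] [401.7 144.4 204. ] [430.1 155.6 204. ]
```

View pics/wrist10z.png

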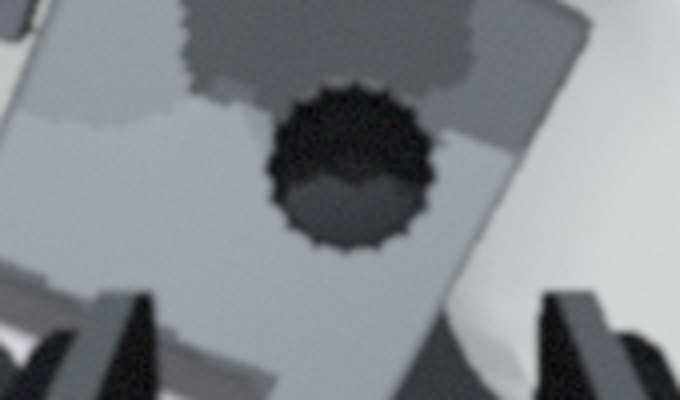

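Request:
move_arm(increments=[[5,0,0.4,-2,0,0,0],[5,0,0,-2.5,0,0,0],[5,0,0,-1.6,0,0,0],[5,0,0,-1.1,0,0,0],[5,0,0,0,0,0,0]])

```text
clock: 28.3
tcp_pos: [415.8, 149.0, 197.0]
tcp_rot: [0.982, 0.187, -0.001, 0.0]
ft_force: [-0.9, -0.3, 1.0]
grip_width: 0.589
```

Request:
move_arm(increments=[[5,0,0,0,0,0,0],[4,0,0,0,0,0,0],[4,0,0,0,0,0,0],[4,0,0,0,0,0,0],[4,0,0,0,0,0,0]])

```text
clock: 28.8
tcp_pos: [416.5, 149.9, 198.1]
tcp_rot: [0.982, 0.188, 0.0, -0.0]
ft_force: [0.3, -0.9, 0.0]
grip_width: 0.469
```

Request:
move_arm(increments=[[4,0,0,-0.3,0,0,0],[3,0,0,0,0,0,0],[1,0,0,0,0,0,0],[1,0,0,0,0,0,0],[1,0,0,0,0,0,0]], squeeze=60)

```text
clock: 29.3
tcp_pos: [415.6, 149.6, 194.7]
tcp_rot: [0.982, 0.188, -0.001, 0.0]
ft_force: [-5.2, -2.7, 4.2]
grip_width: 0.317
```

Request:
move_arm(increments=[[1,0,0,0,0,0,0],[1,0,0,0.2,0,0,0],[1,0,0,0.2,0,0,0],[1,0,0,0.2,0,0,0],[1,0,0,0,0,0,0]])

```text
clock: 29.8
tcp_pos: [415.6, 149.5, 200.8]
tcp_rot: [0.982, 0.188, -0.001, 0.0]
ft_force: [-4.2, -2.1, -1.3]
grip_width: 0.316
```

Request:
move_arm(increments=[[1,0,0,0.2,0,0,0],[1,0,0,0.2,0,0,0],[1,0,0,0.2,0,0,0],[1,0,0,0.1,0,0,0],[1,0,0,0,0,0,0]])

```text
clock: 30.3
tcp_pos: [415.6, 149.5, 207.0]
tcp_rot: [0.982, 0.188, -0.001, 0.0]
ft_force: [-2.3, -0.4, -9.5]
grip_width: 0.314
```

Request:
move_arm(increments=[[1,0,0,0.1,0,0,0],[1,0,0,0.1,0,0,0],[1,0,0,0.1,0,0,0],[1,0,0,0,0,0,0],[1,0,0,0,0,0,0]])

```text
clock: 30.8
tcp_pos: [415.5, 149.5, 207.4]
tcp_rot: [0.982, 0.188, -0.002, 0.0]
ft_force: [4.3, 1.5, -37.0]
grip_width: 0.318
```

Request:
move_arm(increments=[[1,0,0,-0.3,0,0,0],[1,0,0,0,0,0,0],[3.5,0,0,0,0,0,0],[4.5,0,0,0,0,0,0],[5,0,0,0,0,0,0]])

```text
clock: 31.3
tcp_pos: [418.4, 150.5, 209.8]
tcp_rot: [0.982, 0.188, 0.003, -0.0]
ft_force: [0.2, 0.8, 0.6]
grip_width: 0.586
```

Request:
move_arm(increments=[[5,0,0,2,0,0,0],[5,0,0,4,0,0,0],[5,0,0,4,0,0,0],[5,0,-4,0,0,0,-4],[5,0,-4,0,0,0,-4]])

```text
clock: 31.8
tcp_pos: [418.3, 69.9, 310.7]
tcp_rot: [0.993, 0.119, 0.003, -0.0]
ft_force: [0.5, 0.2, -0.5]
grip_width: 0.59
```

Request:
move_arm(increments=[[5,0,-4,0,0,0,-4],[5,0,-4,0,0,0,-4],[5,0,-4,0,0,0,-4],[5,0,-4,0,0,0,-4],[5,0,-4,0,0,0,-4]])

```text
clock: 32.3
tcp_pos: [417.1, -132.2, 309.4]
tcp_rot: [0.998, -0.057, 0.002, 0.0]
ft_force: [0.4, 0.8, -0.2]
grip_width: 0.585
```

```bash
python3 snap.py 11 wrist scene; python3 - <<'E'
import cv2,numpy as np
a=cv2.imread('pics/scene11.png');b=cv2.imread('pics/s1.png');c=cv2.imread('pics/scene9.png')
cv2.imwrite('pics/cmp.png',np.hstack([cv2.resize(x[180:300,235:330],None,fx=2.7,fy=2.7,interpolation=cv2.INTER_CUBIC) for x in (b,c,a)]))
E
```

```text
32.3 [ 417.08905432 -132.23737895  309.35778113] [-0.31 -0.02 -0.28  1.31  0.    1.38]
```

View pics/cmp.png

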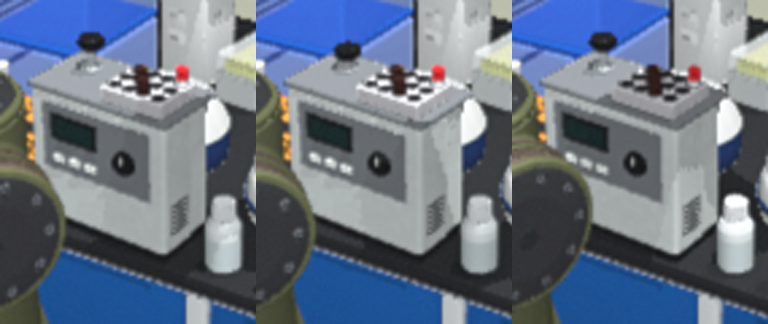

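View pics/scene11.png

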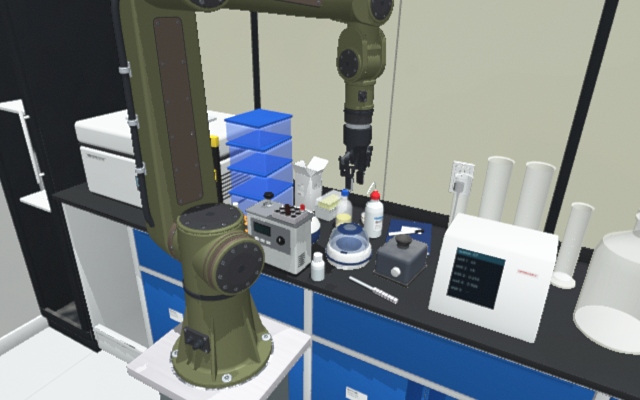

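Request:
move_arm(increments=[[5,0,0,0,0,0,0],[5,0,0,0,0,0,0],[5,0,0,0,0,0,0],[5,0,0,0,0,0,0],[5,0,0,0,0,0,0]])

```text
clock: 32.9
tcp_pos: [416.5, -129.5, 307.9]
tcp_rot: [0.999, -0.055, 0.0, -0.0]
ft_force: [0.4, -1.1, 0.4]
grip_width: 0.586
```

```bash
python3 -c "
from bench import env; print(env.job_done())"
```

```text
the job is handed in; nothing more can be done
None
```

The job is done and handed in at about 33 s of the 72 s allowed.

- **Switch off:** I pushed the pull switch in until it reached its stop. The scene camera then showed the knob lower.
- **Reset:** I slid the rod tip along the slot at about 5–7 N until it dropped into the hole. I pressed in to a firm stop about 16 mm past the plate, which matches the latched depth, and held 16 N there.
- **Rod:** I took it out and laid it flat back where it had been lying. The wrist picture confirmed it is flat on the bench.
- **Switch on:** I gripped the knob and pulled it up about 12 mm to its end stop, at 37 N. In the last scene picture it stands at the same height as at the start.

In that last scene picture the bottles stand where they were and the arm is clear of everything. The beaker is not visible in that picture, so I did not check it at the end; the arm did not go near it.

No check failed or disagreed. The plunger itself could not be seen, so that it latched rests on the depth and force readings.

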